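# Put away the coffee sample drawer

### The job

Close up the coffee sample drawer: lift the red tab of the locked stay to break it well past straight, gently lower the lid until it lies fully shut, and only then push the drawer fully home. Do not let the lid slam, and leave the white bowls beside it standing where they are.

Things in the scene. Friction and masses are not known exactly. Their poses are not given: they have to be found in the camera images.
- cab: fixed dark wooden cabinet, 300 (x) x 290 (y) x 148 mm high, with one drawer; origin at the foot of its front face, in the middle; z up, y left, front faces its own -x (towards the robot). The drawer slides along its x axis
- drawer (a joint): how far the drawer is pushed in, m: starts near 0 (-0.01 to 0.02, drawn out), 0.23 = fully home (its front face 2 mm proud of the cabinet's), outer stop at -0.02. Runs stiffly: about 3 N of friction, and may creep out to its stop while the stay is being lifted. While the lid stands up it strikes the cabinet's top and keeps the drawer from going in
- drawer_front (a point): middle of the top edge of the drawer's outer front face; moves with the drawer; axes as the cabinet's. Pale front panel 262 mm wide, 12 thick, 118 high; this point is 133 mm above the table. A 100 mm brass bar handle stands 35 mm off the face, 68 mm below this point; above it the face is plain. The cabinet's top is 15 mm higher than this point
- hinge (a point): middle of the lid's hinge line, which runs along the cabinet's y axis on the drawer's rim, 175 mm behind the drawer's front face, 125 mm above the table; moves with the drawer; axes as the cabinet's
- lid (a joint): angle by which the pale wooden lid is lowered, rad: 0 = upright (start), 1.571 = shut, lying level on the drawer's rim close behind the front panel, its top level with the panel's top. The hinge is stiff: the lid stays where it is left, and 2 to 3 N near the free edge moves it once the stay is unlocked
- lid_edge (a point): middle of the lid's free edge, on its outer face; z axis from hinge to free edge, x axis out of the outer face. The lid is a plate 160 mm long, 236 wide, 8 thick. Upright, its outer face looks to the cabinet, 8 mm behind the hinge line; shut, the outer face is on top, 8 mm above the hinge line
- stay (a joint): bend of the folding steel stay at its elbow, rad: 0 = locked over-centre against its stop (start), 0.28 = straight, larger = broken and folding; about 3.0 with the lid shut. Locked, it keeps the lid from being lowered; well past straight (0.7 or more) it folds freely as the lid goes down, and drops inside the drawer
- stay_tab (a point): centre of the stay's red tab, the place to grip, 100 mm left (+y) of the drawer's middle; 61 mm in front of and 49 mm above the hinge line at the start. Flat: 12 mm thick along the cabinet's y, 22 wide, 24 long, fixed to the upper link with its centre 24 mm from the elbow, pointing forward and up from it. It may turn between the fingers
- stay_pin (a point): pin of the stay's lower link on the drawer's left wall, 80 mm in front of and 8 mm below the hinge line; axes as the cabinet's. Links: lower 62 mm, upper 79 mm (pinned to the lid 110 mm from the hinge). Lifting the elbow up and forward on an arc of 0.6 rad about this pin (some 37 mm) takes a few newtons, breaks the stay to about 1 rad and brings the lid down some 0.2 rad
- bowl1: white ceramic cupping bowl, 96 mm across, 65 mm high, standing on the table to the left (+y) of the cabinet; loose, to be left standing where it is
- bowl2: the same bowl, to the right (-y) of the cabinet; loose, to be left standing where it is
- bowl3: the same bowl, to the right (-y) of the drawn-out drawer; loose, to be left standing where it is

How it is judged:
By the outcome, as a careful person would: the job done as asked, in the order asked, and still so for the second after the job is handed in, with the robot touching nothing.
It also fails if it takes over 64 s, if anything falls off the work surface, if the arm or the gripper's body presses on something with over 40 N, if the wrist force passes 120 N, or if a joint passes its speed limit or range.

### The arm

A 6-joint arm with a two-finger parallel gripper is mounted at the origin on the work surface. World frame = base frame: x ahead of the robot, y to its left, z up, the work surface at z = 0. Lengths are in m, angles in rad, forces in N, time in s.
With the tool pointing down it reaches from about 0.275 to 0.75 m from the base axis. Payload 10.2 kg.
Tool frame: the origin (TCP) lies midway between the tips of the shut fingers; the grasp point (between the pads) lies 19 mm behind it; z points along the fingers, y is the line along which they close (so a half turn about z gives the same grasp; the last joint's range is limited). The gripper opens to 88 mm and grips with 3 to 60 N. Pads are 18 mm wide; open, the fingers measure 123 mm over their backs; the gripper's body (75 mm by 187 mm) begins 45 mm behind the grasp point.
Start: joints at [0.891, 0.313, 1.498, -0, 1.331, -0.223], TCP at [0.232, 0.471, 0.239] pointing down, gripper open.
Joint ranges: [-2.94, 2.94], [-0.97, 2.17], [0.19, 2.56], [-1.23, 4.37], [0.02, 3.11], [-2.88, 2.88]. Speed limits (rad/s): [2.39, 2.39, 3.01, 3.14, 3.14, 3.14].

### API

Orientations are given as a rotation vector (axis times angle).
In Python, from cell import get_obs, get_image, close_job gives the robot as it stands.
- The arm moves only by the tool move_arm, never from a script. Its argument "moves" is a list of rows, each an object with "delta_pos": the shift along the tool's x, y, z in mm, a list of three; "spin": the turn about the tool's z in rad. A call has 1 to 8 rows; each row shifts and turns the commanded pose from where the row before left it, along the tool's axes as they then stand; what a row does not reach is not made up. A row lasts 1/8 s, in which the tool goes at most 62.5 mm and 10.7 degrees, less where a joint would pass 70% of its speed; a pose out of reach is approached as far as the arm can. A call with a gripper value outside its range is refused whole. "jaw" is the closure, from 0 (fully open) to 1 (shut), set as the call begins (left out, the last holds). The fingers move at their own pace and stop on an object; the grip force is fixed at half the most. Time passes only in rows, so rows that do not move let the fingers close. It gives the time, the measured TCP pose, the force, the opening and the grip force at its end, in the units of the state.
- get_obs(): the state, without advancing time (a new reading comes with each control period).
- get_image(name): name is "scene" or "top" or "wrist"; returns a dict with "color" (384x512x3 uint8, blue, green, red), "mtx" (3x3 intrinsics, pixels), "pose" (4x4, takes a point from camera to world coordinates). Camera axes: x right, y up, looking along -z (the intrinsics and any distortion apply to the point x, -y, -z); pixel columns grow to the right and rows downward; lengths in m; the calibration is good to about 2 mm. The wrist camera is an equidistant fisheye: a pixel r from the principal point sees the ray r / f radians off the axis. A picture is of the moment at which its call begins. There is no depth.
- close_job(): hands the job in; it is judged then, once.
The state is a dict: "t": time; "joint_pos": joint angles; "dq": joint speeds; "joint_torque": joint torques, N m; "tcp_pos": TCP position; "eef_rot": TCP orientation; "ft_force": force on the tool from outside, world axes, zero at the start; "torque": the same for the moment, N m; "width": opening from 0.0 (shut) to 1.0 (fully open); "gripper_force": force on a finger pad.
Only numpy, scipy, OpenCV 4.12 (cv2) and the standard library are available. Lean on these libraries where they do the work, as an engineer would, in place of code of your own. Each camera call takes 0.05 s, during which the arm holds its last target. There are 200 camera calls.

## Working session

There is one attempt and no reset: what is moved stays moved. The work goes in short steps, Python scripts to look and compute and a tool call to move; the robot and the scene stay as the last step left them, time stands still between calls to the robot, and variables do not carry over. Pictures are saved under pics/ and viewed, at most 10 in all, crops included, and the job is handed in when it is done.

Besides the shell and the picture viewer there is one more tool, called after "Call:" by a JSON object that holds its "name" and its "arguments", one argument or row to a line. move_arm: Moves the arm, as the interface text tells. Its arguments: {"type":"object","properties":{"moves":{"type":"array","items":{"type":"object","properties":{"delta_pos":{"type":"array","items":{"type":"number"}},"spin":{"type":"number"}}}},"jaw":{"type":"number"}},"required":["moves"]}

```bash
mkdir -p pics; ls; cat > h.py <<'E'
import numpy as np, cv2
from cell import get_obs, get_image, close_job
def save(name,fn):
    im=get_image(name); cv2.imwrite('pics/'+fn+'.png',im['color']); np.savez('pics/'+fn,mtx=im['mtx'],pose=im['pose']); return im
def proj(im,P):
    T=np.linalg.inv(np.asarray(im['pose'])); p=(T[:3,:3]@np.atleast_2d(P).T).T+T[:3,3]
    q=np.c_[p[:,0],-p[:,1],-p[:,2]]@np.asarray(im['mtx']).T
    return q[:,:2]/q[:,2:]
def onplane(im,uv,z):
    uv=np.atleast_2d(uv); d=np.c_[uv,np.ones(len(uv))]@np.linalg.inv(im['mtx']).T; d=d*[1,-1,-1]
    R=im['pose'][:3,:3]; o=im['pose'][:3,3]; d=d@R.T
    return o+d*((z-o[2])/d[:,2])[:,None]
E
python3 - <<'E'
from h import *
o=get_obs(); print({k:np.round(v,3) for k,v in o.items()})
a=save('scene','s0'); b=save('top','t0')
for i in (a,b): print(i['mtx'],np.round(i['pose'],3))
E
```

```text
pics
{'t': np.float64(0.0), 'joint_pos': array([ 0.891,  0.313,  1.498, -0.   ,  1.331, -0.223]), 'dq': array([-0.001, -0.001,  0.001, -0.001, -0.001,  0.001]), 'joint_torque': array([ 0.0000e+00, -4.0221e+01, -2.5227e+01,  6.9000e-02,  3.5000e-02,
       -0.0000e+00]), 'tcp_pos': array([0.231, 0.471, 0.238]), 'eef_rot': array([-7.110e-01, -3.059e+00,  2.000e-03]), 'ft_force': array([-0.655,  0.231,  0.88 ]), 'torque': array([-0.008, -0.014,  0.001]), 'gripper_force': np.float64(0.0), 'width': np.float64(0.998)}
[[353.8862177    0.         250.27664012]
 [  0.         353.8862177  193.46832682]
 [  0.           0.           1.        ]] [[-1.300e-02 -8.170e-01  5.770e-01  1.140e+00]
 [ 1.000e+00 -1.000e-02  9.000e-03 -3.000e-03]
 [-1.000e-03  5.770e-01  8.170e-01  1.024e+00]
 [ 0.000e+00  0.000e+00  0.000e+00  1.000e+00]]
[[414.85378497   0.         262.82644727]
 [  0.         414.85378497 193.36021999]
 [  0.           0.           1.        ]] [[-0.016  0.984 -0.175  0.397]
 [-1.    -0.016  0.003 -0.013]
 [ 0.     0.175  0.985  1.162]
 [ 0.     0.     0.     1.   ]]
```

View pics/s0.png

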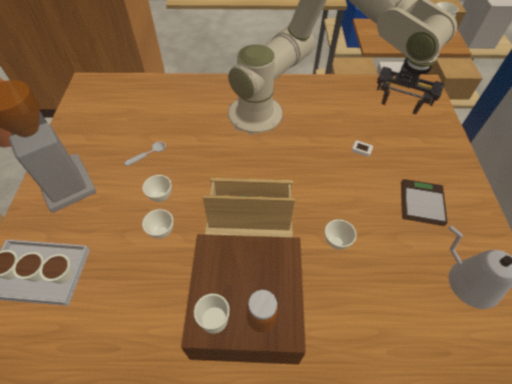

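View pics/t0.png

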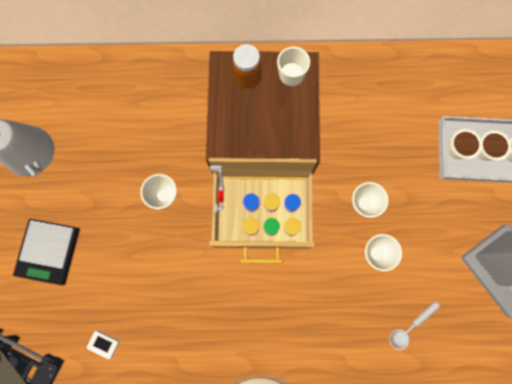

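```bash
python3 - <<'E'
import cv2
im=cv2.imread('pics/t0.png')[40:280,195:335]
cv2.imwrite('pics/t0c.png',cv2.resize(im[:, :],None,fx=2.5,fy=2.5,interpolation=cv2.INTER_CUBIC))
E
```

```text
(no output)
```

View pics/t0c.png

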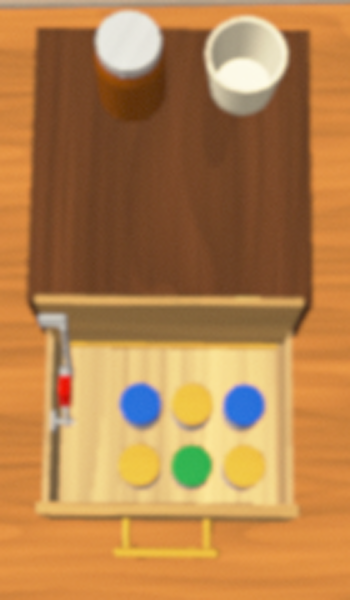

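```bash
python3 - <<'E'
from h import *
im=dict(np.load('pics/t0.npz'))
f=lambda L,z: print(np.round(onplane(im,np.array(L)/2.5+[195,40],z),4)[:,:2].tolist())
f([(38,30),(308,31),(30,300),(311,303)],.148)
f([(37,513),(297,516)],.133)
f([(34,298),(304,301)],.285)
f([(64,390)],.174)
s=dict(np.load('pics/s0.npz'))
print(onplane(s,[(196,236),(302,237),(188,347),(303,351)],.148).round(4)[:,:2].tolist())
E
```

```text
[[0.9594, 0.1166], [0.9536, -0.1688], [0.6653, 0.1229], [0.6576, -0.16]]
[[0.4527, 0.1165], [0.4456, -0.1397]]
[[0.6308, 0.1011], [0.6243, -0.1341]]
[[0.5682, 0.0859]]
[[0.6693, -0.1621], [0.6689, 0.1336], [0.9597, -0.1512], [0.965, 0.1148]]
```

Call:
{"name": "move_arm", "arguments": {
  "moves": [
    {"spin":-0.143},
    {"spin":-0.143},
    {"spin":-0.143},
    {"delta_pos":[-27,-37,-3]},
    {"delta_pos":[-27,-37,-3]},
    {"delta_pos":[-27,-37,-3]},
    {"delta_pos":[-27,-37,-3]},
    {"delta_pos":[-27,-37,-3]}
  ],
  "jaw": 0.5
}}

```text
schema error: expected keys delta_pos, spin
```

Call:
{"name": "move_arm", "arguments": {
  "moves": [
    {"delta_pos":[-27,-37,-3]},
    {"delta_pos":[-27,-37,-3]},
    {"delta_pos":[-27,-37,-3]},
    {"delta_pos":[-27,-37,-3]},
    {"delta_pos":[-27,-37,-3]},
    {}
  ]
}}

```text
schema error: expected keys delta_pos, spin
```

```bash
python3 - <<'E'
from h import *
from scipy.spatial.transform import Rotation as R
i=save('wrist','w1'); o=get_obs(); print(i['mtx'],i['pose'].round(3),o['tcp_pos'],R.from_rotvec(o['eef_rot']).as_matrix().round(3))
from scipy.optimize import brentq, minimize_scalar
# stay geometry (forward f, up u from hinge); A offset c in front of the lid plane
P=np.array([80,-8.]);l1,l2=62,79
A=lambda th,c:np.array([110*np.sin(th)+c*np.cos(th),110*np.cos(th)-c*np.sin(th)])
d=np.sqrt(l1**2+l2**2+2*l1*l2*np.cos(.28))
c=brentq(lambda c:np.linalg.norm(A(0,c)-P)-d,-5,20); print('c',c)
def state(th,side):
    a=A(th,c)-P; D=np.linalg.norm(a); al=np.arccos(np.clip((l1*l1+D*D-l2*l2)/(2*l1*D),-1,1))
    p=np.arctan2(a[1],a[0])+side*al; E=P+l1*np.array([np.cos(p),np.sin(p)]); return p,E,A(th,c)-E
p0,E0,u0=state(0,1); t=np.array([61,49])-E0; rel=np.arctan2(t[1],t[0])-np.arctan2(u0[1],u0[0])
print('E0',E0,np.linalg.norm(t),rel)
for dp in np.arange(0,1.01,.1):
    p=p0-dp;E=P+l1*np.array([np.cos(p),np.sin(p)])
    g=np.linspace(-.02,1.2,20000); r=[np.linalg.norm(A(x,c)-E)-l2 for x in g]
    k=np.where(np.diff(np.sign(r)))[0]; th=g[k[0]] if len(k) else 9
    u=A(th,c)-E;an=np.arctan2(u[1],u[0]); T=E+24*np.array([np.cos(an+rel),np.sin(an+rel)])
    print(round(dp,1),'th',g[k].round(3),'bend',round(an-p+.56 if 0 else an-p+.28,3),'tab',T.round(1),'tip',(160*np.sin(th)).round(),(160*np.cos(th)).round(),'tabang',round(an+rel,2))
E
```

```text
[[297.31863964   0.         253.23361559]
 [  0.         297.31863964 195.5015161 ]
 [  0.           0.           1.        ]] [[ 0.441 -0.865 -0.238  0.169]
 [ 0.898  0.425  0.119  0.501]
 [-0.002 -0.266  0.964  0.384]
 [ 0.     0.     0.     1.   ]] [0.23146007 0.47104629 0.23831897] [[-0.897  0.441 -0.001]
 [ 0.441  0.897 -0.001]
 [ 0.    -0.001 -1.   ]]
c 5.3307354148153365
E0 [39.06360839 38.5640617 ] 24.29226389287385 -1.567918116947447
0.0 th [-0.] bend 0.0 tab [60.7 48.9] tip -0.0 160.0 tabang 0.44
0.1 th [-0.02] bend 0.201 tab [64.4 54.9] tip -3.0 160.0 tabang 0.55
0.2 th [-0.019] bend 0.378 tab [68.6 59.8] tip -3.0 160.0 tabang 0.62
0.3 th [-0.003] bend 0.539 tab [73.3 63.7] tip -1.0 160.0 tabang 0.68
0.4 th [0.023] bend 0.686 tab [78.3 66.8] tip 4.0 160.0 tabang 0.73
0.5 th [0.058] bend 0.823 tab [83.7 69.2] tip 9.0 160.0 tabang 0.77
0.6 th [0.099] bend 0.953 tab [89.3 70.7] tip 16.0 159.0 tabang 0.8
0.7 th [0.145] bend 1.075 tab [95.1 71.5] tip 23.0 158.0 tabang 0.82
0.8 th [0.194] bend 1.192 tab [101.   71.6] tip 31.0 157.0 tabang 0.84
0.9 th [0.245] bend 1.305 tab [106.9  71. ] tip 39.0 155.0 tabang 0.85
1.0 th [0.299] bend 1.412 tab [112.8  69.7] tip 47.0 153.0 tabang 0.86
```

View pics/w1.png

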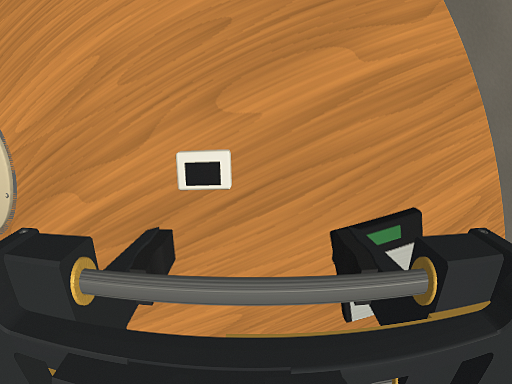

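Call:
{"name": "move_arm", "arguments": {
  "moves": [
    {"delta_pos":[0,0,0],"spin":-0.143},
    {"delta_pos":[0,0,0],"spin":-0.143},
    {"delta_pos":[0,0,0],"spin":-0.143},
    {"delta_pos":[-27,-37,-3],"spin":0},
    {"delta_pos":[-27,-37,-3],"spin":0},
    {"delta_pos":[-27,-37,-3],"spin":0},
    {"delta_pos":[-27,-37,-3],"spin":0},
    {"delta_pos":[-27,-37,-3],"spin":0}
  ],
  "jaw": 0.5
}}

```text
t: 1.15
tcp_pos: [0.362, 0.2812, 0.2537]
eef_rot: [-0.043, -3.141, 0.0]
ft_force: [-0.1, -0.2, 0.9]
width: 0.499
gripper_force: 0.0
```

Call:
{"name": "move_arm", "arguments": {
  "moves": [
    {"delta_pos":[-27,-37,-3],"spin":0},
    {"delta_pos":[-27,-37,-3],"spin":0},
    {"delta_pos":[-27,-37,-3],"spin":0},
    {"delta_pos":[-27,-37,-3],"spin":0},
    {"delta_pos":[-27,-37,-3],"spin":0},
    {"delta_pos":[0,0,0],"spin":0}
  ]
}}

```text
t: 1.9
tcp_pos: [0.4921, 0.0919, 0.2683]
eef_rot: [-0.049, -3.141, 0.0]
ft_force: [-0.4, 0.5, -0.0]
width: 0.5
gripper_force: 0.0
```

```bash
python3 - <<'E'
from h import *
from scipy.spatial.transform import Rotation as R
i=save('wrist','w2'); o=get_obs(); print(i['pose'].round(3),o['t'],o['tcp_pos'],R.from_rotvec(o['eef_rot']).as_matrix().round(3))
E
```

```text
[[ 0.031 -0.964 -0.265  0.423]
 [ 1.     0.03   0.009  0.094]
 [-0.001 -0.265  0.964  0.414]
 [ 0.     0.     0.     1.   ]] 1.95 [0.49128928 0.09326393 0.2682821 ] [[-1.     0.03  -0.001]
 [ 0.03   1.     0.   ]
 [ 0.001  0.    -1.   ]]
```

View pics/w2.png

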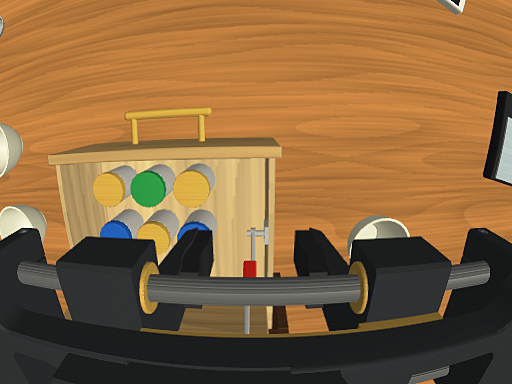

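```bash
cat >> h.py <<'E'
def fish(im,uv,z):
    K=im['mtx']; out=[]
    for u,v in np.atleast_2d(uv):
        a=np.array([u-K[0,2],v-K[1,2]])/K[0,0]; r=np.hypot(*a); s=np.sin(r)/r if r>1e-9 else 1
        d=im['pose'][:3,:3]@np.array([a[0]*s,-a[1]*s,-np.cos(r)]); o=im['pose'][:3,3]
        out.append(o+d*(z-o[2])/d[2])
    return np.array(out)
E
python3 - <<'E'
from h import *
im=dict(np.load('pics/w2.npz')); c=cv2.imread('pics/w2.png').astype(int)
m=(c[:,:,2]>150)&(c[:,:,1]<60)&(c[:,:,0]<60); m[:200]=0; m[:,:200]=0;m[:,300:]=0
v,u=np.nonzero(m); print(u.min(),u.max(),v.min(),v.max(),u.mean())
for z in (.165,.175,.185): print(z,fish(im,[(u.mean(),v.min()),(u.mean(),v.max())],z).round(4)[:,:2].tolist())
print(fish(im,[(49,156),(281,147)],.133).round(4)[:,:2].tolist())
t=dict(np.load('pics/t0.npz')); c=cv2.imread('pics/t0.png').astype(int)
m=(c[:,:,2]>150)&(c[:,:,1]<80)&(c[:,:,0]<80); m[:180]=0; m[215:]=0;m[:,:210]=0;m[:,230:]=0
v,u=np.nonzero(m); print(u.mean(),v.mean(),len(u), onplane(t,[(u.mean(),v.mean())],.178))
E
```

```text
244 255 261 276 249.67741935483872
0.165 [[0.5547, 0.0859], [0.5713, 0.0853]]
0.175 [[0.5494, 0.0862], [0.5653, 0.0856]]
0.185 [[0.5441, 0.0865], [0.5593, 0.0859]]
[[0.4464, -0.1382], [0.4529, 0.1187]]
220.0 196.0 55 [[0.56757637 0.086982   0.178     ]]
```

Call:
{"name": "move_arm", "arguments": {
  "moves": [
    {"delta_pos":[-25,-2,0],"spin":0},
    {"delta_pos":[-25,-2,0],"spin":0},
    {"delta_pos":[-23,-1,15],"spin":0},
    {"delta_pos":[0,0,30],"spin":0},
    {"delta_pos":[0,0,30],"spin":0},
    {"delta_pos":[0,0,20],"spin":0},
    {"delta_pos":[0,0,16],"spin":0},
    {"delta_pos":[0,0,0],"spin":0}
  ]
}}

```text
t: 2.95
tcp_pos: [0.5634, 0.0875, 0.157]
eef_rot: [-0.042, -3.139, -0.0]
ft_force: [-0.9, 0.2, -0.0]
width: 0.499
gripper_force: 0.0
```

```bash
python3 - <<'E'
from h import *
w=save('wrist','w3')['color'];s=save('scene','s3')['color']; t=save('top','t3')['color']
o=get_obs(); print(o['tcp_pos'],o['ft_force'])
a=cv2.resize(w[200:360,170:330],(400,400)); b=cv2.resize(t[140:260,200:320],(400,400))
cv2.imwrite('pics/c3.png',np.hstack([a,b]))
E
```

```text
[0.56432237 0.08701908 0.15864174] [0.69899312 0.04952345 0.02845783]
```

View pics/c3.png

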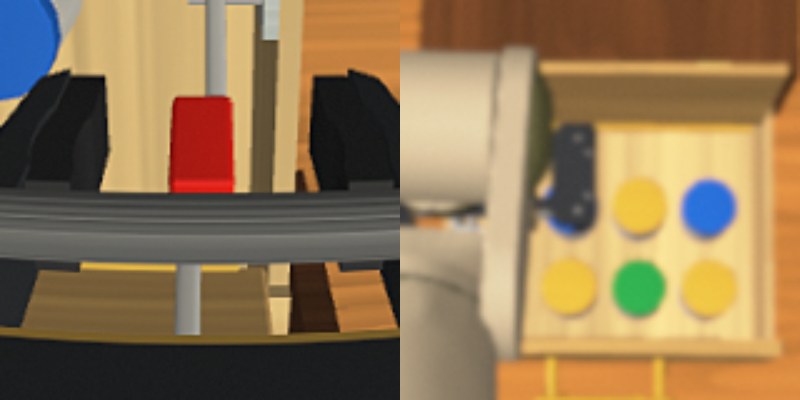

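Call:
{"name": "move_arm", "arguments": {
  "moves": [
    {"delta_pos":[0,0,0],"spin":0},
    {"delta_pos":[0,0,0],"spin":0},
    {"delta_pos":[0,0,0],"spin":0},
    {"delta_pos":[0,0,0],"spin":0}
  ],
  "jaw": 1.0
}}

```text
t: 3.6
tcp_pos: [0.564, 0.0862, 0.1578]
eef_rot: [-0.044, -3.141, 0.002]
ft_force: [-1.3, -3.0, 1.5]
width: 0.136
gripper_force: 30.0
```

Call:
{"name": "move_arm", "arguments": {
  "moves": [
    {"delta_pos":[3.5,0,-6],"spin":0},
    {"delta_pos":[4,0,-5],"spin":0},
    {"delta_pos":[4.5,0,-4],"spin":0},
    {"delta_pos":[5,0,-3],"spin":0},
    {"delta_pos":[5,0,-2.5],"spin":0},
    {"delta_pos":[0,0,0],"spin":0}
  ]
}}

```text
t: 4.35
tcp_pos: [0.5413, 0.087, 0.1784]
eef_rot: [-0.044, -3.14, 0.001]
ft_force: [-1.4, -5.2, -2.2]
width: 0.13
gripper_force: 30.0
```

```bash
python3 - <<'E'
from h import *
w=save('wrist','w4')['color'];s=save('scene','s4')['color']; t=save('top','t4')['color']
o=get_obs(); print(o['tcp_pos'],o['ft_force'],o['width'])
a=cv2.resize(w[100:360,130:330],(307,400)); b=cv2.resize(t[140:280,200:320],(343,400))
cv2.imwrite('pics/c4.png',np.hstack([a,b]))
E
```

```text
[0.54131015 0.08702459 0.17838644] [-1.7885458  -5.46788892 -1.68910575] 0.1299743987922725
```

View pics/c4.png

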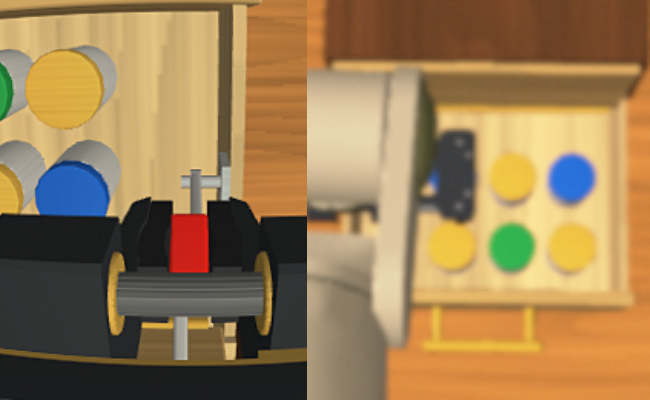

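Call:
{"name": "move_arm", "arguments": {
  "moves": [
    {"delta_pos":[5.5,0,-1.5],"spin":0},
    {"delta_pos":[6,0,-1],"spin":0},
    {"delta_pos":[6,0,0],"spin":0},
    {"delta_pos":[0,0,0],"spin":0}
  ]
}}

```text
t: 5.0
tcp_pos: [0.5241, 0.0875, 0.1814]
eef_rot: [0.044, 3.141, -0.001]
ft_force: [-0.8, -4.6, 0.1]
width: 0.132
gripper_force: 30.0
```

```bash
python3 - <<'E'
from h import *
s=save('scene','s5')['color']; t=save('top','t5')['color']; t0=cv2.imread('pics/t0.png'); s0=cv2.imread('pics/s0.png')
o=get_obs(); print(o['tcp_pos'],o['ft_force'],o['width'])
f=lambda t:cv2.resize(t[140:280,200:330],(371,400)); g=lambda t:cv2.resize(t[150:260,180:320],(370,291))
cv2.imwrite('pics/c5.png',cv2.resize(np.vstack([np.hstack([f(t0),f(t)]),np.hstack([g(s0),g(s)])])[:,:],(640,597)) if 0 else np.vstack([np.hstack([cv2.resize(f(t0),(370,300)),cv2.resize(f(t),(370,300))]),np.hstack([g(s0),g(s)])]))
E
```

```text
[0.52405521 0.08750236 0.1813303 ] [-1.45200182 -6.11220501  0.1024553 ] 0.13146879659965055
```

View pics/c5.png

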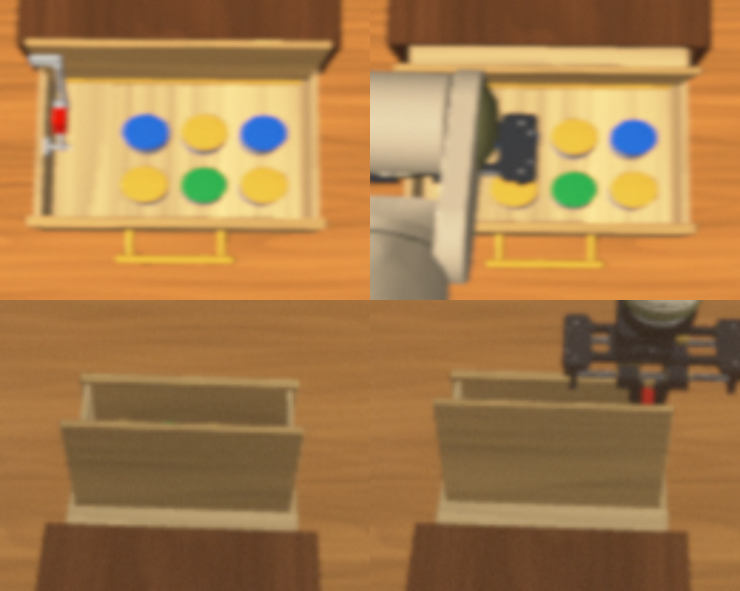

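Call:
{"name": "move_arm", "arguments": {
  "moves": [
    {"delta_pos":[0,0,0],"spin":0},
    {"delta_pos":[0,0,0],"spin":0},
    {"delta_pos":[0,0,0],"spin":0},
    {"delta_pos":[0,0,-10],"spin":0},
    {"delta_pos":[0,0,-30],"spin":0},
    {"delta_pos":[0,0,-45],"spin":0},
    {"delta_pos":[0,0,-45],"spin":0},
    {"delta_pos":[0,0,-10],"spin":0}
  ],
  "jaw": 0.55
}}

```text
t: 6.1
tcp_pos: [0.5251, 0.088, 0.3241]
eef_rot: [0.043, 3.136, -0.0]
ft_force: [0.5, -0.0, -0.9]
width: 0.451
gripper_force: 0.0
```

```bash
python3 - <<'E'
from h import *
s=save('scene','s6'); t=save('top','t6'); save('wrist','w6')
o=get_obs(); print(o['tcp_pos'],o['ft_force'],o['width'])
g=lambda t:cv2.resize(t[150:260,180:320],(509,400)); f=lambda t:cv2.resize(t[150:270,200:330],(433,400))[:,143:]
cv2.imwrite('pics/c6.png',np.hstack([g(s['color']),f(t['color'])]))
E
```

```text
[0.52436541 0.08790709 0.32017494] [ 0.07568797 -0.22288756  0.19917089] 0.4509336349984042
```

View pics/c6.png

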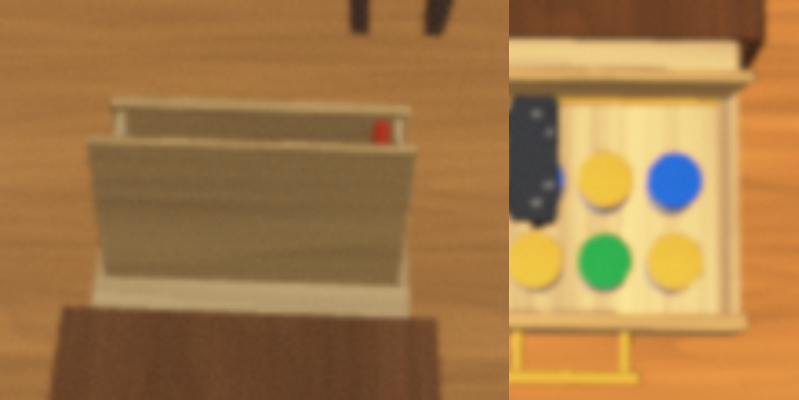

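```bash
python3 - <<'E'
from h import *
s=dict(np.load('pics/s6.npz')); t=dict(np.load('pics/t6.npz'))
print(onplane(s,np.array([(88,143),(415,152)])/3.636+[180,150],.283).round(4).tolist())
print(onplane(s,np.array([(112,100),(411,107)])/3.636+[180,150],.133).round(4).tolist())
print(onplane(t,[(313.7,248.0)],.133).round(4), onplane(t,[(315.8,171.9)],.283).round(4))
E
```

```text
[[0.6058, -0.1302, 0.283], [0.6109, 0.1017, 0.283]]
[[0.4509, -0.139, 0.133], [0.4556, 0.1222, 0.133]]
[[ 0.4417 -0.1393  0.133 ]] [[ 0.5991 -0.1317  0.283 ]]
```

Call:
{"name": "move_arm", "arguments": {
  "moves": [
    {"delta_pos":[-32,-24,0],"spin":0},
    {"delta_pos":[-32,-24,0],"spin":0},
    {"delta_pos":[-32,-24,0],"spin":0},
    {"delta_pos":[-32,-25,0],"spin":0},
    {"delta_pos":[0,0,10],"spin":0},
    {"delta_pos":[0,0,24],"spin":0},
    {"delta_pos":[0,0,24],"spin":0},
    {"delta_pos":[0,0,0],"spin":0}
  ],
  "jaw": 1.0
}}

```text
t: 7.25
tcp_pos: [0.6485, -0.0118, 0.2601]
eef_rot: [-0.043, -3.136, -0.002]
ft_force: [0.0, -0.8, 0.8]
width: 0.007
gripper_force: 0.0
```

```bash
python3 - <<'E'
from h import *
# tool path: finger lower front corner on the outer face at r=140
H=(.6205,.125); h=.009
for th in np.arange(.1,1.58,.1).tolist()+[1.571]:
    r=.14; f=r*np.sin(th)-.008*np.cos(th); u=r*np.cos(th)+.008*np.sin(th)
    print(round(th,2), round((H[0]-f+h)*1e3,1), round((H[1]+u)*1e3,1))
o=get_obs(); print(o['tcp_pos'],o['ft_force'],o['width'])
E
```

```text
0.1 623.5 265.1
0.2 609.5 263.8
0.3 595.8 261.1
0.4 582.3 257.1
0.5 569.4 251.7
0.6 557.1 245.1
0.7 545.4 237.2
0.8 534.6 228.3
0.9 524.8 218.3
1.0 516.0 207.4
1.1 508.4 195.6
1.2 501.9 183.2
1.3 496.7 170.2
1.4 492.9 156.7
1.5 490.4 142.9
1.57 489.5 133.0
[ 0.64846323 -0.01182428  0.26011559] [ 0.03296123 -0.75797358  0.83274545] 0.006771704792803847
```

Call:
{"name": "move_arm", "arguments": {
  "moves": [
    {"delta_pos":[12,0,-1],"spin":0},
    {"delta_pos":[12,0,-1],"spin":0},
    {"delta_pos":[8,0,-1],"spin":0},
    {"delta_pos":[7,0,0],"spin":0},
    {"delta_pos":[7,0,1],"spin":0},
    {"delta_pos":[7,0,1],"spin":0},
    {"delta_pos":[7,0,2],"spin":0},
    {"delta_pos":[7,0,2],"spin":0}
  ]
}}

```text
t: 8.25
tcp_pos: [0.5824, -0.0108, 0.2596]
eef_rot: [0.044, 3.141, 0.0]
ft_force: [2.6, 0.6, 0.4]
width: 0.002
gripper_force: 0.9
```

```bash
cat >> h.py <<'E'
def handle(im):
    # drawer shift in x since t0, by matching the right end of the front panel (moves along image v)
    t0=cv2.imread('pics/t0.png'); tp=t0[225:255,286:322]
    c=im['color'][215:300,276:332]; r=cv2.matchTemplate(c,tp,cv2.TM_CCOEFF_NORMED); _,s,_,l=cv2.minMaxLoc(r)
    y=l[1]; k=0
    if 0<y<r.shape[0]-1:
        a,b,d=r[y-1:y+2,l[0]]; k=.5*(a-d)/(a-2*b+d)
    m=dict(np.load('pics/t0.npz')); v=215+y+k+22
    return onplane(m,[(304,v)],.133)[0,0]-onplane(m,[(304,247)],.133)[0,0],s
E
python3 - <<'E'
from h import *
for n in ('t5','t6'): print(n,handle({'color':cv2.imread(f'pics/{n}.png')}))
t=save('top','t7'); save('scene','s7'); print(handle(t)); o=get_obs(); print(o['tcp_pos'],o['ft_force'])
E
```

```text
t5 (np.float64(-0.005340859754712823), 0.9841080904006958)
t6 (np.float64(-0.00533762073490146), 0.9846327900886536)
(np.float64(-0.0053362432196367715), 0.9843235015869141)
[ 0.58206492 -0.0107804   0.25957309] [ 0.37798179 -0.32333507  0.31943514]
```

Call:
{"name": "move_arm", "arguments": {
  "moves": [
    {"delta_pos":[6.5,0,3],"spin":0},
    {"delta_pos":[6.5,0,3],"spin":0},
    {"delta_pos":[6,0,3],"spin":0},
    {"delta_pos":[6,0,3.5],"spin":0},
    {"delta_pos":[6,0,4],"spin":0},
    {"delta_pos":[6,0,4],"spin":0},
    {"delta_pos":[5.5,0,4.5],"spin":0},
    {"delta_pos":[5.5,0,4.5],"spin":0}
  ]
}}

```text
t: 9.35
tcp_pos: [0.5344, -0.0094, 0.2298]
eef_rot: [-0.044, -3.141, -0.0]
ft_force: [0.8, -0.6, 1.1]
width: -0.0
gripper_force: 0.6
```

```bash
python3 - <<'E'
from h import *
t=save('top','t8'); save('scene','s8'); print(handle(t)); o=get_obs(); print(o['tcp_pos'],o['ft_force'])
E
```

```text
(np.float64(-0.005415654048977148), 0.9679909944534302)
[ 0.53416482 -0.00934007  0.2296351 ] [-0.29386735  0.50300743 -0.28425306]
```

Call:
{"name": "move_arm", "arguments": {
  "moves": [
    {"delta_pos":[5,0,5],"spin":0},
    {"delta_pos":[5,0,5],"spin":0},
    {"delta_pos":[4.5,0,5.5],"spin":0},
    {"delta_pos":[4.5,0,5.5],"spin":0},
    {"delta_pos":[4,0,6],"spin":0},
    {"delta_pos":[3.5,0,6],"spin":0},
    {"delta_pos":[3.5,0,6],"spin":0},
    {"delta_pos":[3,0,6],"spin":0}
  ]
}}

```text
t: 10.45
tcp_pos: [0.5016, -0.0085, 0.1848]
eef_rot: [-0.044, -3.141, 0.0]
ft_force: [0.5, -0.1, 1.2]
width: 0.009
gripper_force: 0.4
```

```bash
python3 - <<'E'
from h import *
t=save('top','t9'); save('scene','s9'); print(handle(t)); o=get_obs(); print(o['tcp_pos'],o['ft_force'])
E
```

```text
(np.float64(-0.02204870748579868), 0.38884270191192627)
[ 0.50133243 -0.00847221  0.18449849] [-0.61504869 -0.39605237 -0.379138  ]
```

Call:
{"name": "move_arm", "arguments": {
  "moves": [
    {"delta_pos":[3,0,6],"spin":0},
    {"delta_pos":[2.5,0,6],"spin":0},
    {"delta_pos":[2,0,6.5],"spin":0},
    {"delta_pos":[2,0,6.5],"spin":0},
    {"delta_pos":[1.5,0,6],"spin":0},
    {"delta_pos":[1,0,6],"spin":0},
    {"delta_pos":[1,0,6],"spin":0},
    {"delta_pos":[0,0,4],"spin":0}
  ]
}}

```text
t: 11.55
tcp_pos: [0.4886, -0.0081, 0.1378]
eef_rot: [-0.044, -3.141, -0.0]
ft_force: [-0.8, -0.2, 0.2]
width: 0.008
gripper_force: 0.7
```

```bash
python3 - <<'E'
from h import *
t=save('top','t10'); save('scene','s10'); o=get_obs(); print(o['tcp_pos'],o['ft_force'])
c=t['color'][215:275,300:316].mean(1).round().astype(int)
for i,r in enumerate(c): print(215+i,r.tolist(),end=';')
E
```

```text
[ 0.4886219  -0.00809881  0.13773341] [-0.11156986  1.03004052 -0.4314631 ]
215 [87, 148, 197];216 [86, 146, 194];217 [86, 145, 193];218 [88, 146, 194];219 [91, 151, 198];220 [94, 156, 203];221 [94, 156, 204];222 [92, 155, 202];223 [91, 152, 199];224 [90, 150, 197];225 [89, 148, 195];226 [88, 148, 195];227 [90, 150, 198];228 [91, 154, 201];229 [91, 154, 201];230 [91, 153, 200];231 [92, 154, 201];232 [95, 157, 205];233 [94, 157, 205];234 [92, 154, 202];235 [91, 152, 200];236 [90, 151, 199];237 [89, 150, 197];238 [90, 150, 198];239 [91, 153, 201];240 [92, 155, 204];241 [93, 157, 208];242 [98, 163, 213];243 [103, 168, 218];244 [100, 168, 218];245 [98, 170, 220];246 [99, 173, 222];247 [100, 174, 223];248 [92, 162, 214];249 [73, 132, 182];250 [63, 123, 184];251 [64, 135, 212];252 [66, 142, 223];253 [67, 144, 225];254 [66, 144, 224];255 [66, 143, 223];256 [65, 141, 221];257 [65, 138, 219];258 [65, 139, 219];259 [66, 140, 222];260 [67, 144, 225];261 [69, 148, 229];262 [70, 150, 231];263 [69, 150, 230];264 [68, 147, 228];265 [68, 145, 226];266 [66, 144, 224];267 [66, 143, 223];268 [67, 144, 224];269 [66, 142, 223];270 [64, 139, 220];271 [63, 135, 214];272 [61, 131, 208];273 [62, 132, 208];274 [63, 134, 213];
```

Call:
{"name": "move_arm", "arguments": {
  "moves": [
    {"delta_pos":[0,0,2],"spin":0},
    {"delta_pos":[0,0,1.5],"spin":0},
    {"delta_pos":[0,0,1.5],"spin":0},
    {"delta_pos":[0,0,1],"spin":0},
    {"delta_pos":[0,0,0],"spin":0}
  ]
}}

```text
t: 12.28
tcp_pos: [0.4894, -0.0082, 0.1332]
eef_rot: [0.044, 3.139, -0.0]
ft_force: [-2.0, 1.5, 9.7]
width: 0.005
gripper_force: 4.9
```

Call:
{"name": "move_arm", "arguments": {
  "moves": [
    {"delta_pos":[0,0,-10],"spin":0},
    {"delta_pos":[0,0,-40],"spin":0},
    {"delta_pos":[28,-1,-10],"spin":0},
    {"delta_pos":[28,-2,0],"spin":0},
    {"delta_pos":[29,-2,0],"spin":0},
    {"delta_pos":[0,0,30],"spin":0},
    {"delta_pos":[0,0,20],"spin":0},
    {"delta_pos":[0,0,0],"spin":0}
  ]
}}

```text
t: 13.28
tcp_pos: [0.4033, -0.0107, 0.1418]
eef_rot: [-0.044, -3.139, -0.001]
ft_force: [-0.1, -0.4, 0.7]
width: 0.003
gripper_force: 0.0
```

```bash
python3 - <<'E'
from h import *
w=save('wrist','w11');s=save('scene','s11');t=save('top','t11'); o=get_obs(); print(o['tcp_pos'],o['ft_force'])
a=cv2.resize(s['color'][150:260,170:330],(436,300)); b=cv2.resize(t['color'][140:280,190:340],(321,300)); e=cv2.resize(w['color'],(400,300))
cv2.imwrite('pics/c11.png',np.vstack([np.hstack([a,b])[:,:757],np.hstack([e,np.zeros((300,357,3),np.uint8)])]))
E
```

```text
[ 0.40424799 -0.01091747  0.14312374] [ 0.93799625 -0.46771631 -0.25786852]
```

View pics/c11.png

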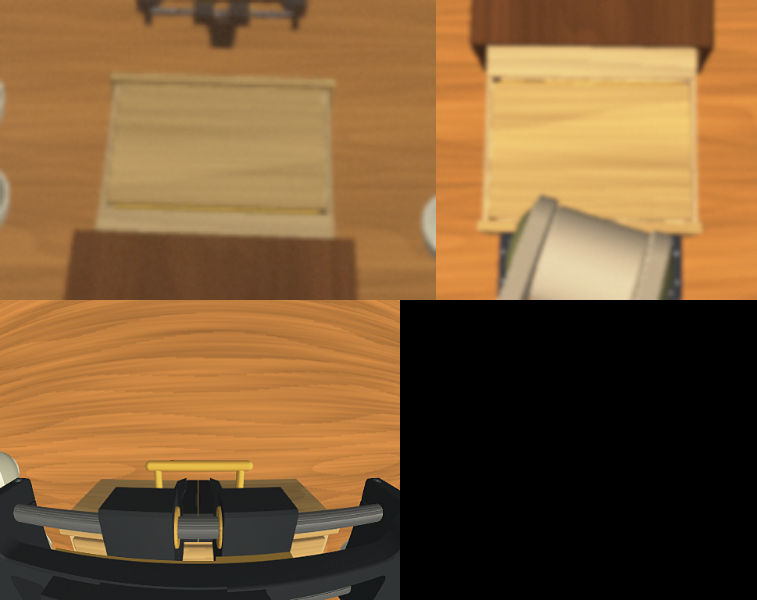

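Call:
{"name": "move_arm", "arguments": {
  "moves": [
    {"delta_pos":[0,0,20],"spin":0},
    {"delta_pos":[0,0,20],"spin":0},
    {"delta_pos":[-12,0,0],"spin":0},
    {"delta_pos":[-10,0,0],"spin":0},
    {"delta_pos":[-5,0,0],"spin":0},
    {"delta_pos":[-5,0,0],"spin":0},
    {"delta_pos":[-6,0,0],"spin":0},
    {"delta_pos":[-8,0,0],"spin":0}
  ]
}}

```text
t: 14.42
tcp_pos: [0.4499, -0.012, 0.1023]
eef_rot: [-0.044, -3.141, -0.0]
ft_force: [-2.8, -0.6, 1.9]
width: -0.0
gripper_force: 1.7
```

Call:
{"name": "move_arm", "arguments": {
  "moves": [
    {"delta_pos":[-10,0,0],"spin":0},
    {"delta_pos":[-10,0,0],"spin":0},
    {"delta_pos":[-12,0,0],"spin":0},
    {"delta_pos":[-12,0,0],"spin":0},
    {"delta_pos":[-12,0,0],"spin":0},
    {"delta_pos":[-12,0,0],"spin":0},
    {"delta_pos":[-12,0,0],"spin":0},
    {"delta_pos":[-12,0,0],"spin":0}
  ]
}}

```text
t: 15.42
tcp_pos: [0.5425, -0.0146, 0.1021]
eef_rot: [-0.044, -3.141, -0.0]
ft_force: [-3.5, 2.2, 1.2]
width: 0.006
gripper_force: 1.8
```

Call:
{"name": "move_arm", "arguments": {
  "moves": [
    {"delta_pos":[-12,0,0],"spin":0},
    {"delta_pos":[-12,0,0],"spin":0},
    {"delta_pos":[-12,0,0],"spin":0},
    {"delta_pos":[-12,0,0],"spin":0},
    {"delta_pos":[-12,0,0],"spin":0},
    {"delta_pos":[-12,0,0],"spin":0},
    {"delta_pos":[-8,0,0],"spin":0},
    {"delta_pos":[-6,0,0],"spin":0}
  ]
}}

```text
t: 16.42
tcp_pos: [0.6281, -0.017, 0.1021]
eef_rot: [-0.044, -3.141, 0.0]
ft_force: [-3.0, 2.1, 1.8]
width: 0.002
gripper_force: 1.6
```

Call:
{"name": "move_arm", "arguments": {
  "moves": [
    {"delta_pos":[-4,0,0],"spin":0},
    {"delta_pos":[-3,0,0],"spin":0},
    {"delta_pos":[-3,0,0],"spin":0},
    {"delta_pos":[-2,0,0],"spin":0}
  ]
}}

```text
t: 16.92
tcp_pos: [0.6397, -0.0174, 0.1021]
eef_rot: [-0.044, -3.141, 0.0]
ft_force: [-3.1, 1.3, -0.3]
width: 0.006
gripper_force: 1.5
```

Call:
{"name": "move_arm", "arguments": {
  "moves": [
    {"delta_pos":[-2,0,0],"spin":0},
    {"delta_pos":[-2,0,0],"spin":0},
    {"delta_pos":[-2,0,0],"spin":0},
    {"delta_pos":[-2,0,0],"spin":0}
  ]
}}

```text
t: 17.42
tcp_pos: [0.6477, -0.0176, 0.1021]
eef_rot: [-0.044, -3.141, -0.0]
ft_force: [-2.2, 1.3, -1.6]
width: 0.005
gripper_force: 1.5
```

Call:
{"name": "move_arm", "arguments": {
  "moves": [
    {"delta_pos":[-1,0,0],"spin":0},
    {"delta_pos":[-1,0,0],"spin":0}
  ]
}}

```text
t: 17.68
tcp_pos: [0.6497, -0.0176, 0.1021]
eef_rot: [-0.044, -3.141, 0.0]
ft_force: [-2.5, 1.5, -2.2]
width: 0.004
gripper_force: 1.5
```

Call:
{"name": "move_arm", "arguments": {
  "moves": [
    {"delta_pos":[-1,0,0],"spin":0},
    {"delta_pos":[-1,0,0],"spin":0},
    {"delta_pos":[-1,0,0],"spin":0}
  ]
}}

```text
t: 18.05
tcp_pos: [0.6499, -0.0176, 0.1022]
eef_rot: [-0.043, -3.133, -0.0]
ft_force: [-27.1, 0.5, 9.3]
width: 0.002
gripper_force: 13.2
```

Call:
{"name": "move_arm", "arguments": {
  "moves": [
    {"delta_pos":[-1,0,0],"spin":0},
    {"delta_pos":[-1,0,0],"spin":0}
  ]
}}

```text
t: 18.3
tcp_pos: [0.6499, -0.0176, 0.1022]
eef_rot: [-0.043, -3.127, -0.0]
ft_force: [-40.3, 0.3, 16.6]
width: 0.003
gripper_force: 20.3
```

Call:
{"name": "move_arm", "arguments": {
  "moves": [
    {"delta_pos":[4,0,0],"spin":0},
    {"delta_pos":[15,0,0],"spin":0},
    {"delta_pos":[30,0,0],"spin":0},
    {"delta_pos":[40,0,0],"spin":0},
    {"delta_pos":[50,0,-20],"spin":0},
    {"delta_pos":[50,0,-40],"spin":0},
    {"delta_pos":[50,0,-40],"spin":0},
    {"delta_pos":[0,0,0],"spin":0}
  ]
}}

```text
t: 19.3
tcp_pos: [0.4182, -0.0115, 0.2038]
eef_rot: [0.044, 3.133, -0.004]
ft_force: [-0.4, 0.8, -0.1]
width: 0.003
gripper_force: 0.0
```

```bash
python3 - <<'E'
from h import *
w=save('wrist','w12');s=save('scene','s12');t=save('top','t12'); o=get_obs(); print(o['tcp_pos'],o['ft_force'])
# column profile over front edge, left & right of the arm, cab/panel/table
t0=cv2.imread('pics/t0.png')
for u in (222,300): print(u,[(v,t['color'][v,u-3:u+4].mean(0).astype(int).tolist()) for v in range(150,180)])
z=onplane(dict(np.load('pics/t0.npz')),[(222,v) for v in (158,162,164,166,168,170)],.133)[:,0]; print(z.round(4))
# bowls: compare patches before/after
for n,(u,v) in dict(b1=(158,191),b2=(370,199),b3=(383,252)).items():
    a=t0[v-12:v+12,u-12:u+12]; c=t['color'][v-18:v+18,u-18:u+18]; _,sc,_,l=cv2.minMaxLoc(cv2.matchTemplate(c,a,cv2.TM_CCOEFF_NORMED)); print(n,sc,np.array(l)-6)
E
```

```text
[ 0.41898154 -0.01146394  0.19994567] [-0.00390064 -0.17330475 -0.5031441 ]
222 [(150, [41, 73, 123]), (151, [40, 73, 122]), (152, [40, 73, 122]), (153, [40, 72, 121]), (154, [41, 73, 122]), (155, [41, 72, 122]), (156, [41, 73, 122]), (157, [41, 73, 121]), (158, [41, 72, 120]), (159, [40, 71, 117]), (160, [48, 84, 126]), (161, [71, 125, 168]), (162, [85, 149, 195]), (163, [74, 128, 167]), (164, [62, 106, 139]), (165, [61, 104, 136]), (166, [61, 103, 135]), (167, [58, 99, 130]), (168, [58, 97, 127]), (169, [56, 95, 124]), (170, [57, 95, 125]), (171, [58, 97, 128]), (172, [54, 95, 133]), (173, [51, 102, 158]), (174, [57, 124, 197]), (175, [63, 135, 214]), (176, [64, 136, 216]), (177, [63, 134, 213]), (178, [61, 130, 206]), (179, [60, 128, 204])]
300 [(150, [40, 71, 118]), (151, [40, 71, 118]), (152, [39, 70, 118]), (153, [39, 71, 118]), (154, [39, 71, 119]), (155, [40, 71, 119]), (156, [40, 71, 119]), (157, [40, 71, 119]), (158, [40, 70, 119]), (159, [39, 70, 118]), (160, [40, 70, 114]), (161, [50, 89, 128]), (162, [72, 126, 169]), (163, [83, 144, 190]), (164, [74, 127, 168]), (165, [65, 110, 145]), (166, [63, 107, 141]), (167, [62, 105, 138]), (168, [61, 104, 137]), (169, [60, 103, 136]), (170, [61, 102, 135]), (171, [60, 102, 134]), (172, [60, 101, 135]), (173, [56, 100, 141]), (174, [54, 109, 169]), (175, [60, 130, 206]), (176, [66, 143, 223]), (177, [67, 145, 225]), (178, [66, 142, 223]), (179, [64, 138, 218])]
[0.6739 0.6634 0.6581 0.6529 0.6477 0.6424]
b1 0.9996434450149536 [0 0]
b2 0.9993376135826111 [0 0]
b3 0.9993136525154114 [0 0]
```

```bash
python3 -c "
from cell import *
print(close_job())"
```

```text
the job is handed in; nothing more can be done
None
```

The job is handed in: I broke the stay to an estimated 1.1 rad, lowered the lid slowly until it lay shut, then pushed the drawer to its hard stop with no measurable movement of the bowls; the final push peaked at about 40 N at the fingertips, and no verdict was returned.

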